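Seat the calibration cell in the photometer

TASK

Take the amber calibration cell out of the orange rack, holding it only by its frosted white sides, and set it upright into the well of the photometer block so that its clear faces look along the light path between lamp and detector. Push it down past the spring cheek until you feel it rest on the cushioned stage, press it home gently without ever pushing hard on the stage, then let go. Keep the cell upright and leave the two vials where they stand.

Things in the scene. Friction and masses are not known exactly. Their poses are not given: they have to be found in the camera images.
- cell: loose square rod of amber filter glass, 20 x 20 x 76 mm, plus a black cap (82 mm tall in all), 55 to 95 g. Origin: centre of underside; z up. Clear faces: +x and -x; frosted white faces, to hold it by: +y and -y. The cap's yellow stripe runs along x. Starts upright in a rack hole, turned anyhow. Grip it with the fingertips 44 to 52 mm above its underside: they then clear rack and block
- windows: the two clear faces of the cell (amber, 17 mm wide, on its +x and -x sides, full height of the glass); same origin and axes as the cell. Fingers must not touch them
- rack: orange rack, fixed, 170 x 170 mm, 40 mm high, with four round holes, 33 mm wide and 28 mm deep (floor 12 mm above the table), at (+-40, +-40) mm in its frame. Origin: centre of underside, z up. The cell and two vials take three of the holes
- rig: photometer, fixed: 250 x 90 mm base, white lamp house at its -x end (top 80 mm high), blue detector at its +x end (top 70 mm), black cell block between them (60 x 70 mm, top 72 mm). Origin: underside, on the well's vertical axis; z up. The light path runs along x, as yellow marks on the block show
- well (a point): centre of the well's mouth, level with the block's top; axes as the rig. A seated cell stands on this point's vertical axis. The well is a shaft 22 mm wide along the light path (x), with a 4 mm lead-in chamfer; in y it runs from a fixed wall at -10 mm to the brass spring cheek on the +y side
- cheek (a joint): how far (m) the spring cheek of the well is pushed back to +y: 0 = free, its face 7.5 mm from the well's axis; 0.0025 with a cell in; at most 0.0045. Its ramp ends 10 mm below the block's top. It presses with about 4 N: pushing the cell down costs about 3 to 9 N at the ramp, 1 to 4 N below it. Released early, the cell sticks there and does not fall
- stage: stage in the well. Listed is only its mount (origin and axes as the rig): the small red cushioned shelf it carries stands anywhere from 18 to 40 mm below the block's top, and must be found by feel. The cushion gives about 0.2 mm per newton, for 2.5 mm, then is solid. Home: a push on it of some 4 to 9 N beyond the cheek's drag; over 14 N harms it
- red_vial: clear vial with red cap, 30 mm diameter (cap 32 mm), 77 mm tall, loose in a rack hole; origin: centre of underside. Leave alone
- blue_vial: the same with a blue cap. Leave alone
Mind the look-alikes: they are no part of the job. Of the things like the cell, leave any that is red; of the rest the larger one is meant.

How it is judged:
By the outcome, as a careful person would: the job done as asked, in the order asked, and still so for the second after the job is handed in, with the robot touching nothing.
It also fails if it takes over 48 s, if anything falls off the work surface, if the arm or the gripper's body presses on something with over 40 N, if the wrist force passes 120 N, or if a joint passes its speed limit or range.

ROBOT

A 7-joint arm with a two-finger parallel gripper is mounted at the origin on the work surface. World frame = base frame: x ahead of the robot, y to its left, z up, the work surface at z = 0. Lengths are in mm, angles in rad, forces in N, time in s.
With the tool pointing down it reaches from about 400 to 875 mm from the base axis. Payload 4.4 kg.
Tool frame: the origin (TCP) lies midway between the tips of the shut fingers; the grasp point (between the pads) lies 19 mm behind it; z points along the fingers, y is the direction in which the jaws open and shut (so a half turn about z gives the same grasp; the last joint's range is limited). The gripper opens to 85 mm and grips with 20 to 120 N. Pads are 22 mm wide; open, the fingers measure 114 mm over their backs; the gripper's body (76 mm by 85 mm) begins 54 mm behind the grasp point. The pads swing forward as they close: fully open they stand 13 mm farther back than shut.
Start: joints at [-1.251, 0.628, 0.038, 1.517, -0.027, 0.996, -0.02], TCP at [244.573, 602.247, 231.313] pointing down, gripper open.
Joint ranges: [-3.06, 3.06], [-0.37, 2.12], [-1.25, 1.32], [0.18, 2.47], [-1.1, 4.24], [0.23, 1.98], [-2.94, 2.94]. Speed limits (rad/s): [2.57, 2.57, 3.14, 3.14, 3.14, 3.14, 3.14].

INTERFACE

Orientations are given as [roll, pitch, yaw] about the fixed x, y, z axes, in that order (R = Rz(yaw) Ry(pitch) Rx(roll)).
In Python, from cell import * gives the robot as it stands. The module is installed in compiled form; this text tells all that it offers.
- The arm moves only by the tool move_arm, never from a script. Its argument "series" is a list of rows, each a list of 2 entries, a list of its own where there are three numbers: the shift along the tool's x, y, z in m, then the turn about the tool's z in rad. In form: [[[x, y, z], yaw], ...]. A call has 1 to 5 rows; each row is the pose to reach, as a shift and turn from the pose measured when the call began, along the tool's axes at that moment; what a row does not reach only later rows make up. A row lasts 1/8 s, in which the tool goes at most 62.5 mm and 10.7 degrees, less where a joint would pass 70% of its speed; a pose out of reach is approached as far as the arm can. A call with a gripper value outside its range is refused whole. "claw" is the opening, from 0 (shut) to 1 (fully open), set as the call begins (left out, the last holds). The fingers move at their own pace and stop on an object; the grip force is fixed at half the most. Time passes only in rows, so rows that repeat a pose let the fingers close. It gives the time, the measured TCP pose, the force and the opening at its end, in the units of the state.
- read_state(): the state, without advancing time (a new reading comes with each control period).
- get_image(name): name is "side" or "top" or "wrist"; returns the picture (420x560x3 uint8, blue, green, red); there is no depth.
- camera_model(name): a dict with "fov_y" (degrees; the focal length in pixels is half the picture's height over the tangent of half this angle, whatever the lens; pixels are square), "cx", "cy" (the principal point, pixels), "k1" (the pictures are not rectified: a ray, as slopes to the right and down, at radius r is drawn at 1 + k1 r^2 times it, then the intrinsics apply), "pose" (4x4, takes a point from camera to world coordinates); the wrist camera has in their place "tool_from_camera" (4x4, takes a point from camera to tool coordinates, whose origin is the TCP and whose axes are the flange's). Camera axes: x right, y down, z forward; pixel columns grow to the right and rows downward; lengths in mm; the calibration is good to about 2 mm. A picture is of the moment at which its call begins: read the wrist's pose just before it. camera_model takes no time and is no camera call.
- finish_job(): hands the job in, once; it reports no verdict.
The state is a dict: "clock": time; "qpos": joint angles; "qd": joint speeds; "tau": joint torques, N m; "eef_pos": TCP position; "tool_rot": TCP orientation; "force": force on the tool from outside, world axes, zero at the start; "torque": the same for the moment, N m; "width": finger opening in mm.
Only numpy, scipy, OpenCV 4.12 (cv2) and the standard library are available. Lean on these libraries where they do the work, as an engineer would, in place of code of your own. Each camera call takes 0.05 s, during which the arm holds its last target. There are 200 camera calls.

## Working session

There is one attempt and no reset: what is moved stays moved. The work goes in short steps, Python scripts to look and compute and a tool call to move; the robot and the scene stay as the last step left them, time stands still between calls to the robot, and variables do not carry over. Pictures are saved under pics/ and viewed, about 8 in all and at most 12, crops included, and the job is handed in when it is done.

Besides the shell and the picture viewer there is one more tool, called after "Emit:" as a command line: name --argument value ..., lists and objects as JSON in quotes. move_arm: Moves the arm, as the interface text tells. Its arguments: {"type":"object","properties":{"series":{"type":"array"},"claw":{"type":"number"}},"required":["series"]}

```bash
mkdir -p pics
python3 - <<'E'
from cell import *
import cv2,numpy as np
s=read_state();print({k:np.round(v,3).tolist() for k,v in s.items()})
np.set_printoptions(precision=4,suppress=True)
for n in("side","top","wrist"):
    print(n,camera_model(n))
a=get_image("top");b=get_image("side");c=get_image("wrist")
for n,i in zip("abc",(a,b,c)):cv2.imwrite(f"pics/0{n}.png",i)
cv2.imwrite("pics/both.png",np.vstack([a,b])[:, :])
E
```

```text
{'clock': 0.0, 'qpos': [-1.251, 0.629, 0.038, 1.518, -0.027, 0.996, -0.02], 'qd': [0.0, 0.001, 0.0, -0.0, 0.001, 0.0, 0.001], 'tau': [-0.001, -56.34, 1.225, -19.344, 0.011, 0.011, 0.0], 'eef_pos': [244.325, 601.684, 230.415], 'tool_rot': [-3.14, 0.0, 2.756], 'force': [-0.135, 0.31, 0.402], 'torque': [0.042, -0.005, 0.002], 'width': 85.455}
side {'fov_y': 46.23154341202599, 'cx': 284.1456497406502, 'cy': 205.66597230237483, 'k1': -0.021196309079266333, 'pose': array([[   0.9986,   -0.0067,    0.053 ,  529.3573],
       [  -0.0487,   -0.5205,    0.8525, -744.9107],
       [   0.0219,   -0.8538,   -0.5201,  585.5389],
       [   0.    ,    0.    ,    0.    ,    1.    ]])}
top {'fov_y': 52.954882902160264, 'cx': 283.0665436197998, 'cy': 207.58764281785744, 'k1': 0.022433624603183253, 'pose': array([[  0.0032,  -0.9845,   0.1751, 406.7381],
       [ -0.9998,  -0.0068,  -0.0197,  64.0161],
       [  0.0206,  -0.175 ,  -0.9844, 856.7716],
       [  0.    ,   0.    ,   0.    ,   1.    ]])}
wrist {'fov_y': 62.440310243873306, 'cx': 275.0135618566802, 'cy': 208.120883875165, 'k1': -0.02414127585943626, 'tool_from_camera': array([[   0.001 ,   -0.9647,   -0.2635,   66.415 ],
       [   1.    ,    0.0009,    0.0006,    0.2465],
       [  -0.0003,   -0.2635,    0.9647, -142.4252],
       [   0.    ,    0.    ,    0.    ,    1.    ]])}
```

View pics/0a.png

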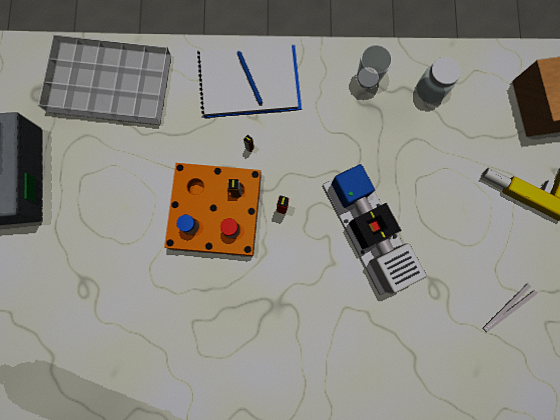

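View pics/0b.png

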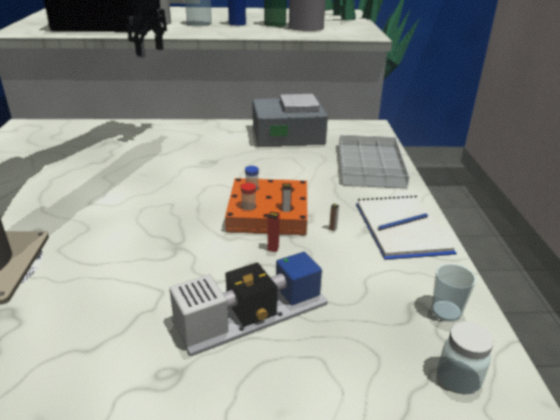

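Top view: the rack is centred near (213,210) and the amber cell's cap with yellow stripe is at (234,187). The red look-alike is at (283,205) and the small one at (249,143). The block's well is at (376,226), the white lamp at (398,270) and the blue detector at (352,186). The side view shows the same layout.

```bash
cat > h.py <<'E'
from cell import *
import cv2,numpy as np
from scipy.spatial.transform import Rotation as R
np.set_printoptions(precision=2,suppress=True)
def K(m):
    f=210/np.tan(np.radians(m["fov_y"]/2));return np.array([[f,0,m["cx"]],[0,f,m["cy"]],[0,0,1.]]),np.array([m["k1"],0,0,0.])
def Rt(s): return R.from_euler("xyz",s["tool_rot"]).as_matrix()
def pose(n,s=None):
    m=camera_model(n)
    if n!="wrist":return m["pose"]
    T=np.eye(4);T[:3,:3]=Rt(s);T[:3,3]=s["eef_pos"];return T@m["tool_from_camera"]
def cast(n,uv,z,T):
    k,d=K(camera_model(n));p=cv2.undistortPoints(np.float64(uv).reshape(-1,1,2),k,d)[:,0]
    r=np.c_[p,np.ones(len(p))]@T[:3,:3].T;o=T[:3,3];return o+r*((z-o[2])/r[:,2])[:,None]
def proj(n,P,T):
    k,d=K(camera_model(n));Ti=np.linalg.inv(T)
    return cv2.projectPoints(np.float64(P).reshape(-1,1,3),cv2.Rodrigues(Ti[:3,:3])[0],Ti[:3,3],k,d)[0][:,0]
def blobs(mask,amin=4):
    n,l,s,c=cv2.connectedComponentsWithStats(mask.astype(np.uint8));return [(s[i,4],c[i],l==i) for i in range(1,n) if s[i,4]>=amin]
def hsv(i): return cv2.cvtColor(i,cv2.COLOR_BGR2HSV)
E
python3 - <<'E'
from h import *
a=cv2.imread("pics/0a.png");h=hsv(a);T=pose("top")
H,S,V=h[...,0],h[...,1],h[...,2]
o=(H>6)&(H<20)&(S>180)&(V>120)
b=max(blobs(o),key=lambda t:t[0]);q=cv2.boxPoints(cv2.minAreaRect(np.argwhere(b[2])[:,::-1].astype(np.float32)))
c=cast("top",q,40,T);print("rack",c,c.mean(0),np.linalg.norm(np.diff(c,axis=0),axis=1))
y=(H>20)&(H<36)&(S>120)&(V>100)
for n,ct,m in blobs(y):
    if ct[0]<470: print("yel",n,ct,cast("top",ct,94,T)[0],cast("top",ct,72,T)[0])
bl=(H>100)&(H<130)&(S>130)&(V>70)
for n,ct,m in blobs(bl,100): print("blue",n,ct,cast("top",ct,70,T)[0])
z=np.hstack([cv2.resize(a[165:215,205:265],None,fx=6,fy=6,interpolation=2),cv2.resize(a[155:305,315:435],(240,300),interpolation=2)])
cv2.imwrite("pics/1.png",z)
E
```

```text
rack [[473.65 275.13  40.  ]
 [642.75 269.33  40.  ]
 [628.68  94.03  40.  ]
 [459.63 106.08  40.  ]] [551.18 186.14  40.  ] [169.2  175.86 169.48]
yel 6 [247.5 138. ] [675.46 116.38  94.  ] [683.21 117.89  72.  ]
yel 14 [232.5 183. ] [588.04 142.57  94.  ] [593.27 144.83  72.  ]
yel 14 [282.64 200.57] [555.57  49.58  94.  ] [559.86  49.17  72.  ]
yel 11 [371.82 214.27] [ 531.08 -114.53   94.  ] [ 534.66 -119.68   72.  ]
yel 7 [371.29 227.  ] [ 507.49 -112.75   94.  ] [ 510.39 -117.85   72.  ]
yel 11 [382.55 233.91] [ 494.92 -132.91   94.  ] [ 497.46 -138.59   72.  ]
blue 206 [294.75  81.33] [803.25  25.74  70.  ]
blue 186 [249.68  77.22] [810.77 115.84  70.  ]
blue 849 [354.63 182.67] [596.28 -89.08  70.  ]
blue 224 [185.07 222.53] [517.03 231.74  70.  ]
```

View pics/1.png

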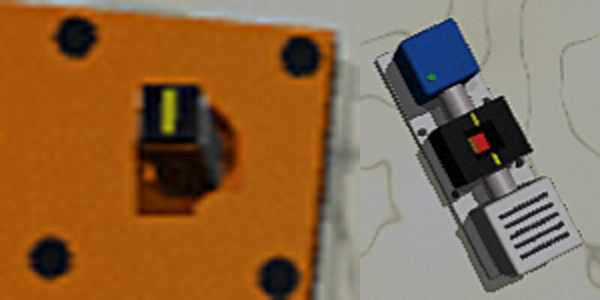

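The right crop shows the well with its red stage, the light-path marks running from the lamp (lower right) to the detector (upper left), and the brass cheek on the +y side. The left crop shows the stripe roughly along world x. I now have coarse positions: cell about (588,142), well about (516,-129), rig yaw about 27°. Next I'll move the wrist camera over the cell.

Emit:
move_arm --series '[[[-0.05, -0.03, 0.0], -0.08], [[-0.1, -0.06, 0.0], -0.16], [[-0.15, -0.09, 0.0], -0.24], [[-0.2, -0.12, 0.0], -0.32], [[-0.25, -0.15, 0.0], -0.386]]' --claw 0.6

```text
clock: 0.78
eef_pos: [420.5, 367.1, 230.7]
tool_rot: [-3.14, -0.001, -3.139]
force: [1.0, 0.5, -0.2]
width: 50.9
```

Emit:
move_arm --series '[[[-0.034, -0.045, 0.008], 0], [[-0.068, -0.09, 0.016], 0], [[-0.102, -0.135, 0.024], 0], [[-0.136, -0.18, 0.032], 0], [[-0.168, -0.225, 0.04], 0]]'

```text
clock: 1.4
eef_pos: [590.0, 140.9, 190.5]
tool_rot: [-3.14, -0.001, -3.139]
force: [0.3, 1.6, 0.1]
width: 51.4
```

Emit:
move_arm --series '[[[0, 0, 0], 0], [[0, 0, 0], 0]]'

```text
clock: 1.65
eef_pos: [589.5, 141.2, 190.1]
tool_rot: [-3.141, -0.002, -3.139]
force: [-1.3, 0.7, -0.6]
width: 51.2
```

Run:
```python
from h import *
s=read_state();print(s["eef_pos"],s["tool_rot"],s["qpos"],s["qd"])
c=get_image("wrist");cv2.imwrite("pics/2.png",c);np.savez("s2.npz",**{k:s[k] for k in("eef_pos","tool_rot")})
h=hsv(c);H,S,V=h[...,0],h[...,1],h[...,2];T=pose("wrist",s)
for n,ct,m in blobs((H>20)&(H<36)&(S>120)&(V>80),8):
    r=cv2.minAreaRect(np.argwhere(m)[:,::-1].astype(np.float32));q=cast("wrist",cv2.boxPoints(r),94,T)
    e=np.diff(q,axis=0)[:2];l=e[np.argmax(np.linalg.norm(e,axis=1))]
    print(n,ct,r,cast("wrist",ct,94,T)[0],np.linalg.norm(e,axis=1),"ang",np.degrees(np.arctan2(l[1],l[0])))
```

```text
[589.5  141.15 190.1 ] [-3.14 -0.   -3.14] [-0.24  0.61 -0.06  1.69  0.05  0.85  1.25] [-0.03 -0.01 -0.02  0.01 -0.    0.   -0.  ]
92 [148.74 165.5 ] ((148.75851440429688, 165.45472717285156), (4.607213020324707, 19.411725997924805), 10.619654655456543) [557.85  53.72  94.  ] [13.78  3.14] ang 164.34614103847278
102 [276.11 209.37] ((276.5, 209.5), (19.0, 5.0), 90.0) [589.1  142.14  94.  ] [ 3.55 14.08] ang 0.35077132240117714
39 [249.23 307.28] ((249.2307891845703, 307.1538391113281), (11.094003677368164, 3.3282015323638916), 33.6900634765625) [667.93 121.61  94.  ] [2.83 8.85] ang 52.92561155978755
```

View pics/2.png

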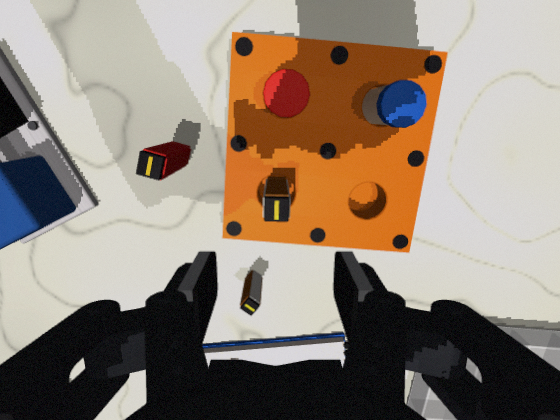

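The wrist view shows the cell's cap stripe at (276,209), with the two look-alikes at (149,165) and (249,307), both well clear of the fingers. The cell cap is at (589,142), z 94, which matches the top view, and its stripe lies along world x, so the jaws (tool y) already face the frosted sides. I'll go down to TCP z of about 59.

Emit:
move_arm --series '[[[0, 0.001, 0.03], 0], [[0, 0.001, 0.06], 0], [[0, 0.001, 0.09], 0], [[0, 0.001, 0.115], 0], [[0, 0.001, 0.131], 0]]'

```text
clock: 2.33
eef_pos: [587.8, 145.4, 58.5]
tool_rot: [3.141, -0.003, -3.135]
force: [-0.1, 0.3, 0.2]
width: 51.5
```

Emit:
move_arm --series '[[[0, 0, 0], 0], [[0, 0, 0], 0], [[0, 0, 0], 0], [[0, 0, 0], 0], [[0, 0, 0], 0]]' --claw 0.0

```text
clock: 2.95
eef_pos: [588.2, 145.4, 59.1]
tool_rot: [3.141, -0.002, -3.135]
force: [-0.3, -0.1, 2.1]
width: 18.7
```

Emit:
move_arm --series '[[[0, 0, -0.01], 0], [[0, 0, -0.03], 0], [[0, 0, -0.06], 0], [[0, 0, -0.1], 0], [[0, 0, -0.14], 0]]'

```text
clock: 3.58
eef_pos: [588.3, 145.2, 200.9]
tool_rot: [3.141, -0.002, -3.135]
force: [1.1, -0.8, -1.4]
width: 19.1
```

Run:
```python
from h import *
s=read_state();print(s["eef_pos"],s["tool_rot"],s["force"],s["width"],s["qpos"])
c=get_image("wrist");cv2.imwrite("pics/3.png",c)
cv2.imwrite("pics/3c.png",np.hstack([cv2.resize(c[180:420,160:400],(480,480),interpolation=2)]))
```

```text
[588.32 145.2  200.86] [ 3.14 -0.   -3.13] [ 1.15 -0.8  -1.35] 19.132334933599132 [-0.25  0.6  -0.06  1.68  0.04  0.87  1.25]
```

View pics/3c.png

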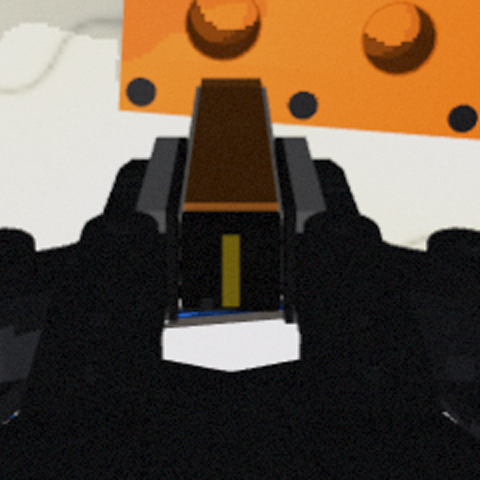

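The crop shows the cell held squarely by its frosted sides. Its amber face looks toward the camera and the stripe is at full-frame pixel (275,315). Next I'll move beside the well, with the jaws turned to the rig's yaw and the camera over the well.

Emit:
move_arm --series '[[[0.002, -0.048, 0], -0.094], [[0.005, -0.097, 0], -0.188], [[0.007, -0.145, 0], -0.282], [[0.01, -0.194, 0], -0.376], [[0.012, -0.242, 0], -0.47]]'

```text
clock: 4.25
eef_pos: [580.8, -97.8, 206.1]
tool_rot: [-3.141, 0.008, -2.662]
force: [1.3, -0.3, -1.5]
width: 19.3
```

Emit:
move_arm --series '[[[0, 0, 0], 0], [[0, 0, 0], 0]]'

```text
clock: 4.5
eef_pos: [580.8, -97.5, 206.4]
tool_rot: [-3.141, 0.009, -2.663]
force: [-0.6, 0.7, -1.6]
width: 19.0
```

Run:
```python
from h import *
s=read_state();print(s["eef_pos"],s["tool_rot"],s["force"],s["torque"],s["width"],s["qpos"])
c=get_image("wrist");cv2.imwrite("pics/4.png",c);T=pose("wrist",s)
h=hsv(c);H,S,V=h[...,0],h[...,1],h[...,2]
for n,ct,m in blobs((H>18)&(H<36)&(S>110)&(V>70),8):
    r=cv2.minAreaRect(np.argwhere(m)[:,::-1].astype(np.float32))
    p=cast("wrist",ct,72,T)[0];p2=cast("wrist",ct,s["eef_pos"][2]+34,T)[0]
    print("yel",n,ct,r[1],"at72",p,"tool",Rt(s).T@(p-s["eef_pos"]),"held tool",Rt(s).T@(p2-s["eef_pos"]))
for n,ct,m in blobs(((H<8)|(H>172))&(S>140)&(V>80),20): print("red",n,ct,cast("wrist",ct,45,T)[0])
```

```text
[580.81 -97.51 206.44] [-3.14  0.01 -2.66] [-0.58  0.73 -1.57] [0.02 0.03 0.05] 18.985193087450583 [ 0.25  0.57 -0.2   1.72  0.14  0.85  2.04]
yel 101 [276.57  76.82] (17.0, 5.0) at72 [ 498.79 -138.78   72.  ] tool [ 93.02   1.2  133.6 ] held tool [ 76.71   0.51 -34.69]
yel 198 [290.47 105.98] (22.0, 9.0) at72 [ 512.58 -119.58   72.  ] tool [ 71.94  11.89 133.79] held tool [ 68.48   4.68 -34.62]
yel 75 [228.6 105.2] (19.0, 3.0) at72 [ 533.91 -161.92   72.  ] tool [ 72.5  -35.52 133.81] held tool [ 68.7  -13.82 -34.61]
yel 77 [275.66 132.77] (16.0, 5.0) at72 [ 535.69 -120.34   72.  ] tool [ 51.78   0.57 133.97] held tool [ 60.61   0.27 -34.55]
yel 85 [442.96 255.42] (4.515460014343262, 17.967769622802734) at72 [560.85  56.33  72.  ] tool [-51.89 145.83 134.83] held tool [ 20.16  56.96 -34.21]
yel 315 [275. 315.] (34.0, 8.0) at72 [679.93 -45.94  72.  ] tool [-110.52    0.21  135.44] held tool [ -2.73   0.13 -33.98]
red 430 [275.81 105.83] [ 517.36 -129.7    45.  ]
red 157 [423.91 245.69] [564.9   52.47  45.  ]
red 20 [432.9  232.95] [550.4   52.76  45.  ]
red 183 [555.19 257.57] [516.32 173.51  45.  ]
```

View pics/4.png

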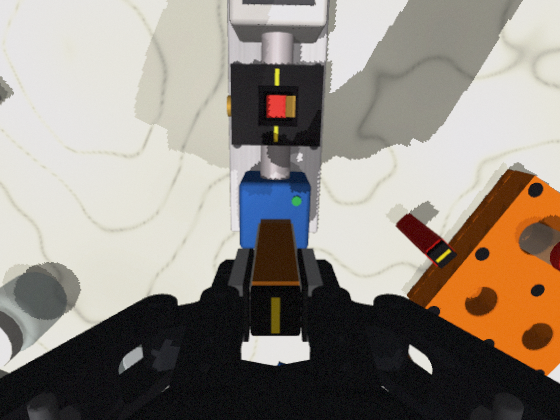

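The view shows the cell still held squarely, with its stripe at (275,315). The light-path marks are at (276.6,76.8) and (275.7,132.8), and the red stage lies between them at (276,106). Well centre comes out at (517,-129.6), against (516,-129) from the top camera. In tool axes the well is 75 mm ahead of the held cell, 0.8 mm to the side and 0.015 rad off. Now to hover over it.

Emit:
move_arm --series '[[[0.015, 0, 0], 0.003], [[0.03, 0, 0.01], 0.006], [[0.045, 0, 0.03], 0.009], [[0.06, 0.001, 0.05], 0.012], [[0.075, 0.001, 0.072], 0.015]]'

```text
clock: 5.18
eef_pos: [513.5, -129.2, 133.5]
tool_rot: [-3.141, 0.009, -2.675]
force: [1.1, -1.0, -1.3]
width: 19.0
```

Emit:
move_arm --series '[[[0, 0, 0], 0], [[0, 0, 0], 0]]'

```text
clock: 5.42
eef_pos: [514.4, -128.4, 134.4]
tool_rot: [-3.141, 0.011, -2.674]
force: [0.8, 0.2, -0.3]
width: 18.7
```

Run:
```python
from h import *
s=read_state();print(s["eef_pos"],s["tool_rot"],s["force"],s["torque"],s["width"])
c=get_image("wrist");cv2.imwrite("pics/5.png",c);T=pose("wrist",s)
h=hsv(c);H,S,V=h[...,0],h[...,1],h[...,2]
for n,ct,m in blobs((H>18)&(H<36)&(S>110)&(V>50),8):
    r=cv2.minAreaRect(np.argwhere(m)[:,::-1].astype(np.float32))
    p=cast("wrist",ct,72,T)[0];p2=cast("wrist",ct,s["eef_pos"][2]+35,T)[0]
    print("yel",n,ct,r[1],"at72",p,"tool",Rt(s).T@(p-s["eef_pos"]),"held tool",Rt(s).T@(p2-s["eef_pos"]))
tp=lambda P:proj("wrist",(np.array(P,float)@Rt(s).T)+s["eef_pos"],T)
cx=-2.7
print("bottom front edge",tp([[cx+10,-10,47],[cx+10,10,47]]),"glass top",tp([[cx+10,-10,-29],[cx+10,10,-29]]))
t=get_image("top");cv2.imwrite("pics/5t.png",t)
W=np.array([517.2,-129.6,72]);print("well px",proj("top",W,pose("top")))
cv2.imwrite("pics/5c.png",np.hstack([cv2.resize(c[130:370,155:395],(480,480),interpolation=2)]))
```

```text
[ 514.4  -128.42  134.39] [-3.14  0.01 -2.67] [ 0.83  0.19 -0.31] [-0.02 -0.04  0.  ] 18.717879635497933
yel 120 [271.5 193.5] (19.0, 5.0) at72 [ 498.51 -138.78   72.  ] tool [19.52 -2.02 62.19] held tool [ 41.83  -1.02 -35.45]
yel 39 [213.72 208.85] (19.0, 2.0) at72 [ 523.17 -166.05   72.  ] tool [  9.82 -37.48  62.32] held tool [ 36.76 -19.56 -35.38]
yel 115 [289.23 215.5 ] (19.0, 10.0) at72 [ 506.01 -122.77   72.  ] tool [ 5.61  8.88 62.33] held tool [ 34.56   4.68 -35.38]
yel 329 [275.01 314.89] (36.0, 8.0) at72 [572.42 -98.94  72.  ] tool [-64.4    0.19  63.09] held tool [ -2.04   0.13 -34.98]
bottom front edge [[257.33 220.24]
 [292.28 220.28]] glass top [[246.98 282.82]
 [302.36 282.87]]
well px [[377.38 223.45]]
```

View pics/5c.png

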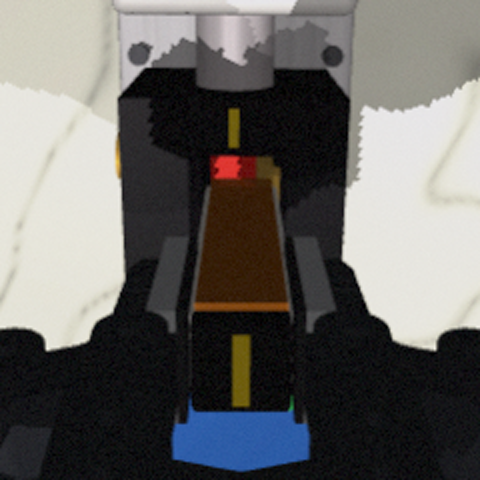

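The predicted bottom-edge row (220) matches the crop, so the cell sits straight in the jaws. The lamp-side mark at (271.5,193.5) shows the cell is about 2 mm off in y and 1.3 mm in x. I'll correct that while going down to 6 mm above the mouth.

Emit:
move_arm --series '[[[0.001, -0.001, 0.002], 0], [[0.0013, -0.002, 0.006], 0], [[0.0013, -0.002, 0.009], 0], [[0.0013, -0.002, 0.009], 0]]'

```text
clock: 6.02
eef_pos: [514.5, -130.9, 125.2]
tool_rot: [-3.141, 0.011, -2.674]
force: [-0.6, 0.4, -1.2]
width: 18.9
```

```bash
cat > m.py <<'E'
from h import *
s=read_state();print(s["eef_pos"],s["tool_rot"],s["force"],s["torque"],s["width"])
c=get_image("wrist");cv2.imwrite("pics/6.png",c);T=pose("wrist",s)
h=hsv(c);H,S,V=h[...,0],h[...,1],h[...,2];g=[]
for n,ct,m in blobs((H>18)&(H<36)&(S>110)&(V>50),30):
    f=lambda z:Rt(s).T@(cast("wrist",ct,z,T)[0]-s["eef_pos"])
    if ct[1]>300: held=f(s["eef_pos"][2]+35);print("held",ct,held)
    else: g.append((ct[1],ct,f(72)));print("mark",n,ct,f(72))
mk=min(g,key=lambda t:t[0])[2];print("shift needed",mk[0]-20.6-held[0],mk[1]-held[1])
E
python3 m.py
```

```text
[ 514.53 -130.91  125.22] [-3.14  0.01 -2.67] [-0.56  0.45 -1.23] [-0.07 -0.02 -0.01] 18.852023573695742
mark 125 [275.43 199.02] [18.33  0.35 53.02]
mark 45 [214.89 214.09] [  9.14 -35.26  53.16]
mark 168 [295.23 226.46] [ 1.53 12.13 53.19]
held [275.   314.89] [ -2.05   0.13 -34.98]
shift needed -0.22218779376946562 0.22271453761656715
```

Alignment is now within about 0.3 mm. Down slowly, watching the force.

Emit:
move_arm --series '[[[0, 0, 0.002], 0], [[0, 0, 0.004], 0], [[0, 0, 0.006], 0], [[0, 0, 0.007], 0], [[0, 0, 0.007], 0]]'

```text
clock: 6.7
eef_pos: [514.6, -130.9, 118.3]
tool_rot: [-3.141, 0.011, -2.674]
force: [0.1, -0.3, -0.9]
width: 19.0
```

Emit:
move_arm --series '[[[0, 0, 0.001], 0], [[0, 0, 0.002], 0], [[0, 0, 0.003], 0], [[0, 0, 0.003], 0]]'

```text
clock: 7.2
eef_pos: [514.6, -130.8, 115.2]
tool_rot: [-3.141, 0.011, -2.674]
force: [-0.2, 0.3, 0.0]
width: 19.0
```

Emit:
move_arm --series '[[[0, 0, 0.001], 0], [[0, 0, 0.002], 0], [[0, 0, 0.003], 0], [[0, 0, 0.003], 0]]'

```text
clock: 7.7
eef_pos: [514.9, -130.9, 112.4]
tool_rot: [-3.14, 0.011, -2.674]
force: [-0.8, -0.3, 2.5]
width: 18.8
```

Emit:
move_arm --series '[[[0, 0, 0.001], 0], [[0, 0, 0.002], 0], [[0, 0, 0.003], 0], [[0, 0, 0.003], 0]]'

```text
clock: 8.2
eef_pos: [515.3, -130.7, 109.7]
tool_rot: [-3.14, 0.012, -2.674]
force: [-0.5, 0.3, 5.3]
width: 19.0
```

Emit:
move_arm --series '[[[0, 0, 0.0007], 0], [[0, 0, 0.0014], 0], [[0, 0, 0.002], 0], [[0, 0, 0.002], 0]]'

```text
clock: 8.7
eef_pos: [515.7, -130.5, 107.8]
tool_rot: [-3.14, 0.013, -2.673]
force: [-0.8, 0.8, 3.7]
width: 19.2
```

Emit:
move_arm --series '[[[0, 0, 0.0007], 0], [[0, 0, 0.0014], 0], [[0, 0, 0.002], 0], [[0, 0, 0.002], 0]]'

```text
clock: 9.2
eef_pos: [515.7, -130.5, 105.7]
tool_rot: [-3.14, 0.013, -2.673]
force: [-0.3, 0.7, 1.1]
width: 19.0
```

Emit:
move_arm --series '[[[0, 0, 0.001], 0], [[0, 0, 0.002], 0], [[0, 0, 0.002], 0]]'

```text
clock: 9.57
eef_pos: [515.7, -130.5, 103.5]
tool_rot: [-3.14, 0.013, -2.673]
force: [0.8, -0.2, 1.6]
width: 19.0
```

Emit:
move_arm --series '[[[0, 0, 0.001], 0], [[0, 0, 0.0015], 0], [[0, 0, 0.0015], 0]]'

```text
clock: 9.95
eef_pos: [515.7, -130.5, 101.9]
tool_rot: [-3.14, 0.013, -2.673]
force: [0.3, 0.4, 1.9]
width: 19.3
```

Emit:
move_arm --series '[[[0, 0, 0.0005], 0], [[0, 0, 0.001], 0], [[0, 0, 0.001], 0]]'

```text
clock: 10.32
eef_pos: [515.7, -130.5, 100.9]
tool_rot: [-3.14, 0.013, -2.673]
force: [0.2, 0.1, 2.3]
width: 18.8
```

Emit:
move_arm --series '[[[0, 0, 0.0005], 0], [[0, 0, 0.001], 0], [[0, 0, 0.001], 0]]'

```text
clock: 10.7
eef_pos: [515.7, -130.5, 99.8]
tool_rot: [-3.14, 0.013, -2.673]
force: [0.7, 0.3, 3.4]
width: 19.1
```

Emit:
move_arm --series '[[[0, 0, 0.0005], 0], [[0, 0, 0.001], 0], [[0, 0, 0.001], 0]]'

```text
clock: 11.08
eef_pos: [515.7, -130.5, 98.8]
tool_rot: [-3.14, 0.013, -2.673]
force: [0.0, 0.8, 2.1]
width: 19.2
```

Emit:
move_arm --series '[[[0, 0, 0.0005], 0], [[0, 0, 0.001], 0], [[0, 0, 0.001], 0]]'

```text
clock: 11.45
eef_pos: [515.7, -130.5, 97.7]
tool_rot: [-3.14, 0.013, -2.673]
force: [-0.3, 0.3, 2.7]
width: 19.1
```

Emit:
move_arm --series '[[[0, 0, 0.0005], 0], [[0, 0, 0.001], 0], [[0, 0, 0.001], 0]]'

```text
clock: 11.82
eef_pos: [515.8, -130.5, 96.7]
tool_rot: [-3.14, 0.013, -2.673]
force: [0.1, -0.4, 4.6]
width: 18.8
```

Emit:
move_arm --series '[[[0, 0, 0.0005], 0], [[0, 0, 0.0005], 0], [[0, 0, 0.0005], 0]]'

```text
clock: 12.2
eef_pos: [515.8, -130.4, 96.4]
tool_rot: [-3.14, 0.013, -2.673]
force: [-0.3, -0.4, 5.1]
width: 18.9
```

Emit:
move_arm --series '[[[0, 0, 0.0006], 0], [[0, 0, 0.0006], 0], [[0, 0, 0.0006], 0]]'

```text
clock: 12.58
eef_pos: [515.8, -130.4, 96.1]
tool_rot: [-3.14, 0.013, -2.673]
force: [-2.1, 0.1, 7.3]
width: 18.9
```

Emit:
move_arm --series '[[[0, 0, 0.0005], 0], [[0, 0, 0.0005], 0], [[0, 0, 0.0005], 0]]'

```text
clock: 12.95
eef_pos: [515.8, -130.4, 96.1]
tool_rot: [-3.14, 0.013, -2.673]
force: [-1.0, 0.9, 8.8]
width: 19.1
```

Emit:
move_arm --series '[[[0, 0, 0], 0], [[0, 0, 0], 0]]'

```text
clock: 13.2
eef_pos: [515.8, -130.5, 96.1]
tool_rot: [-3.14, 0.013, -2.673]
force: [-1.0, 1.1, 4.9]
width: 18.8
```

Contact with the stage is at TCP z of about 96.5, or 22.5 mm below the block's top, which is within 18–40 mm. Force rose from a drag of about 2.3 N to 8.8 N. One more gentle press to confirm, then release.

Emit:
move_arm --series '[[[0, 0, 0.0006], 0], [[0, 0, 0.0006], 0], [[0, 0, 0.0006], 0]]'

```text
clock: 13.58
eef_pos: [515.8, -130.4, 95.8]
tool_rot: [-3.139, 0.013, -2.673]
force: [-0.4, 0.3, 8.2]
width: 19.1
```

Emit:
move_arm --series '[[[0, 0, 0], 0], [[0, 0, 0], 0], [[0, 0, 0], 0], [[0, 0, 0], 0]]' --claw 0.5

```text
clock: 14.08
eef_pos: [515.7, -130.4, 95.7]
tool_rot: [-3.14, 0.013, -2.673]
force: [-0.8, 0.1, -0.8]
width: 42.8
```

Emit:
move_arm --series '[[[0, 0, -0.015], 0], [[0, 0, -0.04], 0], [[0, 0, -0.07], 0], [[-0.02, 0, -0.1], 0], [[-0.06, 0, -0.1], 0]]'

```text
clock: 14.7
eef_pos: [569.4, -105.2, 200.3]
tool_rot: [-3.136, 0.016, -2.676]
force: [0.2, 0.0, -0.1]
width: 42.4
```

Run:
```python
from h import *
s=read_state();print(s["eef_pos"],s["force"]);T=pose("wrist",s);c=get_image("wrist");b=get_image("side")
h=hsv(c);H,S,V=h[...,0],h[...,1],h[...,2]
for n,ct,m in blobs((H>18)&(H<36)&(S>110)&(V>50),30): print(n,ct,cast("wrist",ct,72,T)[0],"at131",cast("wrist",ct,131,T)[0])
cv2.imwrite("pics/7.png",np.hstack([cv2.resize(c[20:260,160:400],(400,400)),cv2.resize(b[160:360,150:350],(400,400),interpolation=2)]))
```

```text
[ 569.35 -105.24  200.34] [ 0.18  0.01 -0.13]
88 [278.1   93.95] [ 498.65 -138.99   72.  ] at131 [ 500.63 -138.15  131.  ]
75 [230.27 120.47] [ 531.99 -162.69   72.  ] at131 [ 526.67 -156.67  131.  ]
156 [278.46 127.71] [ 520.39 -127.68   72.  ] at131 [ 517.61 -129.32  131.  ]
78 [277.96 151.29] [ 536.48 -119.95   72.  ] at131 [ 530.18 -123.29  131.  ]
88 [448.68 270.69] [561.11  56.9   72.  ] at131 [549.42  14.87 131.  ]
```

View pics/7.png

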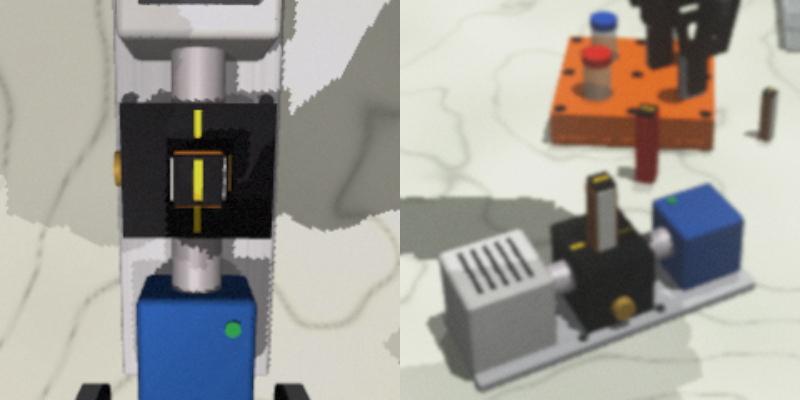

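The wrist crop shows the cell centred in the well. Its stripe is in line with both light-path marks, at (517.6,-129.3) with z 131, against a well axis of (517.6,-129.5). The side crop shows it upright with both vials in place and the gripper clear. Handing in.

```bash
python3 -c "
from cell import *
print(finish_job())"
```

```text
the job is handed in; nothing more can be done
None
```

The amber cell is seated upright in the photometer well, released, with its clear faces along the light path. I handed the job in at about 14.8 s; `finish_job` gives no verdict.

- **Grip and ramp:** I held the cell by its frosted sides, with the fingertips about 47 mm above its underside. Pushing it past the cheek ramp peaked at about 5 N.
- **Stage:** I felt it about 22.5 mm below the block's top. I pressed twice, to about 8.8 N and 8.2 N at the wrist. With roughly 2.3 N of cheek drag, that is about 6 N on the stage. Force was read only at the end of each call, with about 1 N of noise.
- **Last checks:** The final pictures show the cell upright, with its stripe in line with both light-path marks and within 0.5 mm of the well axis. The vials are undisturbed and the gripper is clear, with wrist force near zero.
- **Disagreements:** The tool had drifted to about 0.013 rad of tilt while seating the cell. At the grasp, the measured y was about 3 mm off the target. Neither showed in the result. I did not measure the seated height separately; it follows from the TCP height at contact.

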